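Line up the amber bottles by height

TASK

Line up the four amber bottles on the white rail in order of height, one centred on each dark pad, with the tallest next to the blue end block and each next one shorter. They are glass: keep them upright, set them down rather than drop them, and leave the conical flask where it is. Leave every bottle standing free on its pad.

Things in the scene. Friction and masses are not known exactly. Their poses are not given: they have to be found in the camera images.
- bottle_xl: The tallest of four round brown glass bottles with white caps, loose: 62 mm diameter, 144 mm tall. Cap: 34 mm diameter, the top 20 mm; under it a neck 28 mm wide, 14 mm long; from 110 mm above the base downward the shoulder widens over 12 mm to full diameter. Origin: centre of underside, z up; yaw means nothing. Starts upright on the bench (z = 0). About 360 g.
- bottle_l: The second tallest of four round brown glass bottles with white caps, loose: 52 mm diameter, 122 mm tall. Cap: 30 mm diameter, the top 20 mm; under it a neck 24 mm wide, 14 mm long; from 88 mm above the base downward the shoulder widens over 12 mm to full diameter. Origin: centre of underside, z up; yaw means nothing. Starts upright on the bench (z = 0). About 220 g.
- bottle_m: The second smallest of four round brown glass bottles with white caps, loose: 42 mm diameter, 100 mm tall. Cap: 26 mm diameter, the top 20 mm; under it a neck 20 mm wide, 14 mm long; from 66 mm above the base downward the shoulder widens over 12 mm to full diameter. Origin: centre of underside, z up; yaw means nothing. Starts upright on the bench (z = 0). About 120 g.
- bottle_s: The smallest of four round brown glass bottles with white caps, loose: 34 mm diameter, 78 mm tall. Cap: 24 mm diameter, the top 20 mm; under it a neck 18 mm wide, 14 mm long; from 44 mm above the base downward the shoulder widens over 12 mm to full diameter. Origin: centre of underside, z up; yaw means nothing. Starts upright on the bench (z = 0). About 70 g.
- place_1: One end of four like dark round pads in a row, 74 mm diameter, 4 mm thick, about 86 mm apart, fixed on a white rail (100 x 400 x 12 mm). Origin: centre of the pad's underside, 12 mm above the bench; a bottle stands 4 mm above it. y runs along the rail towards place_4, z up. The blue or the grey end block stands just beyond it.
- place_2: Second of four like dark round pads in a row, 74 mm diameter, 4 mm thick, about 86 mm apart, fixed on a white rail (100 x 400 x 12 mm). Origin: centre of the pad's underside, 12 mm above the bench; a bottle stands 4 mm above it. y runs along the rail towards place_4, z up. No end block next to it.
- place_3: Third of four like dark round pads in a row, 74 mm diameter, 4 mm thick, about 86 mm apart, fixed on a white rail (100 x 400 x 12 mm). Origin: centre of the pad's underside, 12 mm above the bench; a bottle stands 4 mm above it. y runs along the rail towards place_4, z up. No end block next to it.
- place_4: The other end of four like dark round pads in a row, 74 mm diameter, 4 mm thick, about 86 mm apart, fixed on a white rail (100 x 400 x 12 mm). Origin: centre of the pad's underside, 12 mm above the bench; a bottle stands 4 mm above it. y runs along the rail towards place_4, z up. The blue or the grey end block stands just beyond it.
- blue_block: Blue block 80 x 16 x 22 mm (its long side across the rail) fixed on one end of the rail, about 59 mm beyond the centre of the end pad, either place_1 or place_4; a like grey block is fixed on the other end. Origin at the centre of its underside, 12 mm above the bench.
- flask: Bystander: loose conical clear-glass flask, empty, pale and see-through, 72 mm in diameter at the base, 105 mm tall, beside one end of the rail. Origin at the centre of its underside. To be left alone. (A white and yellow pipette-tip box, 80 x 115 x 57 mm, stands beside the other end.)

How it is judged:
By the outcome, as a careful person would: the job done as asked, in the order asked, and still so for the second after the job is handed in, with the robot touching nothing.
It also fails if it takes over 112 s, if anything falls off the work surface, if the arm or the gripper's body presses on something with over 40 N, if the wrist force passes 120 N, or if a joint passes its speed limit or range.

ROBOT

A 6-joint arm with a two-finger parallel gripper is mounted at the origin on the work surface. World frame = base frame: x ahead of the robot, y to its left, z up, the work surface at z = 0. Lengths are in m, angles in rad, forces in N, time in s.
With the tool pointing down it reaches from about 0.375 to 0.9 m from the base axis. Payload 3.1 kg.
Tool frame: the origin (TCP) lies midway between the tips of the shut fingers; the grasp point (between the pads) lies 19 mm behind it; y points along the fingers, x is the direction in which the jaws open and shut, and the axes are right-handed (so a half turn about y gives the same grasp; the last joint's range is limited). The gripper opens to 87 mm and grips with 3 to 60 N. Pads are 19 mm wide; open, the fingers measure 117 mm over their backs; the gripper's body (75 mm by 190 mm) begins 51 mm behind the grasp point.
Start: joints at [-1.478, 0.527, 1.433, -0, 1.181, -0.178], TCP at [0.167, -0.602, 0.201] pointing down, gripper open.
Joint ranges: [-3.08, 3.08], [-0.75, 2.2], [0.22, 2.44], [-1.43, 4.57], [0, 2.65], [-2.85, 2.85]. Speed limits (rad/s): [2.79, 2.79, 3.14, 3.14, 3.14, 3.14].

INTERFACE

Orientations are given as a unit quaternion [x, y, z, w].
In Python, from rig import * gives the robot as it stands.
- The arm moves only by the tool jog_arm, never from a script. Its argument "series" is a list of rows, each a list of 7 numbers: the shift along the tool's x, y, z in mm, then the turn, a rotation vector about the tool's x, y, z in rad, then the gripper's target within -1 to 1 (shut at 1, half-way at 0, fully open at -1). A call has 1 to 20 rows; each row is the pose to reach, as a shift and turn from the pose commanded when the call began, along the tool's axes at that moment; what a row does not reach only later rows make up. A row lasts 1/8 s, in which the tool goes at most 62.5 mm and 10.7 degrees, less where a joint would pass 70% of its speed; a pose out of reach is approached as far as the arm can. A call with a gripper value outside its range is refused whole. The fingers move at their own pace and stop on an object; "grip_force" is the grip in N (left out, the last holds). Time passes only in rows, so rows that repeat a pose let the fingers close. It gives the time, the measured TCP pose, the force and the opening at its end, in the units of the state.
- get_obs(): the state, without advancing time (a new reading comes with each control period).
- camera(name): name is "scene" or "top" or "wrist"; returns a dict with "img" (420x560x3 uint8, red, green, blue), "depth" (420x560 float32, m along the optical axis (not along the pixel's ray), 0 where there is no reading), "camera_matrix" (3x3 intrinsics, pixels), "rvec" (rotation vector, rad) and "tvec" (3), from world to camera coordinates, as OpenCV has them. Camera axes: x right, y down, z forward; pixel columns grow to the right and rows downward; lengths in m; the calibration is good to about 2 mm. The wrist camera is an equidistant fisheye: a pixel r from the principal point sees the ray r / f radians off the axis. A picture is of the moment at which its call begins.
- hand_in(): hands the job in, once; it reports no verdict.
The state is a dict: "time": time; "q": joint angles; "joint_velocities": joint speeds; "joint_torque": joint torques, N m; "position": TCP position; "tool_rot": TCP orientation; "ft_force": force on the tool from outside, world axes, zero at the start; "moment": the same for the moment, N m; "grip_width": finger opening in m.
Only numpy, scipy, OpenCV 4.12 (cv2) and the standard library are available. Lean on these libraries where they do the work, as an engineer would, in place of code of your own. Each camera call takes 0.05 s, during which the arm holds its last target.

## Working session

There is one attempt and no reset: what is moved stays moved. The work goes in short steps, Python scripts to look and compute and a tool call to move; the robot and the scene stay as the last step left them, time stands still between calls to the robot, and variables do not carry over. Pictures are saved under pics/ and viewed, and the job is handed in when it is done.

Besides the shell and the picture viewer there is one more tool, called after "Request:" in YAML: its name, and indented under it one key for each argument. jog_arm: Moves the arm, as the interface text tells. Its arguments: {"type":"object","properties":{"series":{"type":"array","items":{"type":"array","items":{"type":"number"}}},"grip_force":{"type":"number"}},"required":["series"]}

```bash
mkdir -p pics; ls; python3 - <<'E'
from rig import *
import cv2,numpy as np,pickle
o=get_obs(); print({k:np.round(v,4).tolist() for k,v in o.items()})
d={}
for n in ("scene","top"):
    c=camera(n); d[n]=c; cv2.imwrite(f"pics/{n}0.png",c["img"][...,::-1]); print(n,c["camera_matrix"].tolist(),c["rvec"],c["tvec"])
pickle.dump(d,open("c0.pkl","wb"))
E
```

```text
pics
{'time': 0.0, 'q': [-1.4785, 0.5285, 1.4339, -0.0, 1.1814, -0.1785], 'joint_velocities': [0.0015, 0.0007, -0.0006, 0.0015, -0.0004, -0.0], 'joint_torque': [0.001, -44.0029, -17.6597, 0.0633, 0.0581, -0.0002], 'position': [0.1671, -0.6014, 0.2004], 'tool_rot': [-0.5624, 0.4284, -0.4274, 0.5635], 'ft_force': [0.2129, 0.2096, -0.3263], 'moment': [-0.0632, 0.0098, 0.0101], 'grip_width': 0.0869}
scene [[442.61006506556686, 0.0, 278.08183199972734], [0.0, 442.61006506556686, 203.00152410888077], [0.0, 0.0, 1.0]] [ 1.52445199  2.15454245 -0.79511945] [ 0.19682255 -0.3570148   1.27784111]
top [[489.3786658322305, 0.0, 280.078653137573], [0.0, 489.3786658322305, 213.37599314961213], [0.0, 0.0, 1.0]] [ 2.16057782 -2.20618528  0.05285391] [0.00694351 0.55026666 1.08152343]
```

View pics/scene0.png

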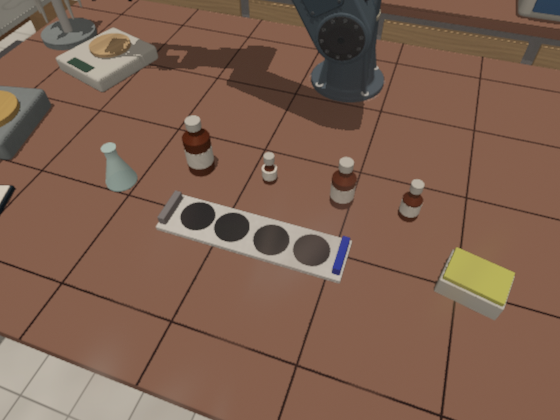

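View pics/top0.png

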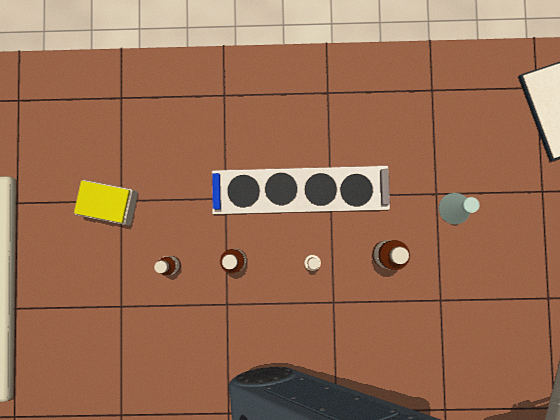

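```bash
python3 - <<'E'
import pickle,cv2,numpy as np
from scipy.spatial.transform import Rotation as R
print(R.from_quat([-0.5624, 0.4284, -0.4274, 0.5635]).as_matrix().round(3))
c=pickle.load(open("c0.pkl","rb"))
for n in c:
    Rm=cv2.Rodrigues(np.array(c[n]["rvec"]))[0]; print(n,(-Rm.T@np.array(c[n]["tvec"])).round(3)); print(Rm.round(2))
E
```

```text
[[ 0.268 -0.     0.964]
 [-0.964  0.002  0.268]
 [-0.002 -1.     0.   ]]
scene [1.093 0.194 0.753]
[[-0.34  0.94 -0.01]
 [ 0.72  0.25 -0.64]
 [-0.6  -0.23 -0.77]]
top [ 0.482 -0.019  1.113]
[[-0.02 -1.   -0.01]
 [-1.    0.02 -0.06]
 [ 0.06  0.01 -1.  ]]
```

The scene view shows the four bottles between the arm and the rail. In the top view their caps are at about XL (400,256), S (313,263), L (229,262) and M (160,267). The blue block is at the left end of the rail, around (216,191), and the flask is at (458,208).

```bash
cat > h.py <<'E'
import numpy as np,cv2
def pose(c): return cv2.Rodrigues(np.array(c["rvec"],float))[0],np.array(c["tvec"],float).ravel()
def ray(c,px,z):
    K=c["camera_matrix"];R,t=pose(c);px=np.atleast_2d(px).astype(float)
    d=np.c_[(px[:,0]-K[0,2])/K[0,0],(px[:,1]-K[1,2])/K[1,1],np.ones(len(px))]@R
    o=-R.T@t; s=(z-o[2])/d[:,2]; return o+d*s[:,None]
def cloud(c):
    K=c["camera_matrix"];R,t=pose(c);v,u=np.mgrid[:420,:560];D=c["depth"]
    P=np.stack([(u-K[0,2])/K[0,0]*D,(v-K[1,2])/K[1,1]*D,D],-1); W=(P-t)@R; W[D<=0]=np.nan; return W
E
python3 - <<'E'
import pickle; from h import *
C=pickle.load(open("c0.pkl","rb"))
B=dict(xl=((400,256),(193,124),.144),l=((229,262),(346,165),.122),m=((160,267),(417,187),.1),s=((313,263),(268,159),.078))
for k,(a,b,h) in B.items():
    for n,p in (("top",a),("scene",b)):
        c=C[n]; W=cloud(c); u,v=p; w=slice(v-16,v+17),slice(u-16,u+17)
        P=W[w]; ok=np.abs(P[...,2]-h)<.004
        hsv=cv2.cvtColor(c["img"][w],cv2.COLOR_RGB2HSV)
        wh=((hsv[...,1]<70)&(hsv[...,2]>150)).astype(np.uint8)
        both=ok&(wh>0)
        yy,xx=np.nonzero(both); 
        if len(xx):
            (cx,cy),r=cv2.minEnclosingCircle(np.c_[xx,yy].astype(np.float32))
            print(k,n,"n",len(xx),"zmed",np.median(P[both][:,2]).round(4),"depthcent",P[both].mean(0).round(4),"ray",ray(c,(cx+u-16,cy+v-16),h)[0].round(4),"r",r)
for n,box in (("top",(160,215,220,380)),("scene",(195,275,170,340))):
    c=C[n];r0,r1,c0,c1=box; g=cv2.cvtColor(c["img"],cv2.COLOR_RGB2HSV)[r0:r1,c0:c1]
    m=((g[...,2]<75)&(g[...,1]<120)).astype(np.uint8)
    for q in cv2.findContours(m,cv2.RETR_EXTERNAL,cv2.CHAIN_APPROX_NONE)[0]:
        if cv2.contourArea(q)<200: continue
        P=ray(c,q.reshape(-1,2)+[c0,r0],.016)[:,:2]
        ctr,rad=cv2.minEnclosingCircle((P*1000).astype(np.float32)); print(n,"pad",np.round(ctr,1),round(rad,1), "mean",P.mean(0).round(4))
    g=cv2.cvtColor(c["img"],cv2.COLOR_RGB2HSV); m=((abs(g[...,0].astype(int)-120)<12)&(g[...,1]>180)&(g[...,2]>80)).astype(np.uint8)
    yy,xx=np.nonzero(m); print(n,"blue",ray(c,(xx.mean(),yy.mean()),.034)[0].round(3))
E
```

```text
xl top n 221 zmed 0.1439 depthcent [ 0.4551 -0.2401  0.144 ] ray [ 0.4553 -0.2404  0.144 ] r 8.602425575256348
xl scene n 116 zmed 0.1425 depthcent [ 0.4574 -0.2387  0.1426] ray [ 0.4593 -0.2377  0.144 ] r 7.43313455581665
l top n 157 zmed 0.1218 depthcent [0.4487 0.0983 0.122 ] ray [0.4486 0.0983 0.122 ] r 7.106435298919678
l scene n 112 zmed 0.1206 depthcent [0.4506 0.1009 0.1206] ray [0.4522 0.1011 0.122 ] r 6.690639019012451
m top n 111 zmed 0.1 depthcent [0.4404 0.244  0.1   ] ray [0.4404 0.2439 0.1   ] r 6.041623115539551
m scene n 91 zmed 0.0986 depthcent [0.4422 0.2462 0.0985] ray [0.4428 0.2464 0.1   ] r 6.18475866317749
s top n 97 zmed 0.0779 depthcent [ 0.4402 -0.0733  0.0778] ray [ 0.4404 -0.0735  0.078 ] r 5.590270042419434
s scene n 57 zmed 0.0763 depthcent [ 0.4422 -0.0715  0.0764] ray [ 0.4432 -0.0713  0.078 ] r 4.743516445159912
top pad [603.9  77.6] 35.9 mean [0.6039 0.0774]
top pad [ 600.3 -176.4] 36.0 mean [ 0.6    -0.1764]
top pad [603.8 -95.8] 36.2 mean [ 0.6033 -0.0955]
top pad [606.6  -6.7] 36.0 mean [ 0.607 -0.007]
top blue [0.602 0.136 0.034]
scene pad [609.8  -5.7] 35.7 mean [ 0.6114 -0.0067]
scene pad [606.9 -94.1] 36.4 mean [ 0.6075 -0.0946]
scene pad [ 604.  -174.7] 36.1 mean [ 0.6044 -0.1748]
scene blue [nan nan nan]<stdin>:23: RuntimeWarning: Mean of empty slice.
  ret = ret.dtype.type(ret / rcount)
```

Request:
jog_arm:
  series:
    - [-10, 0, 13, 0, -0.05, 0, -1]
    - [-29, -1, 40, 0, -0.14, 0, -1]
    - [-49, -3, 67, 0, -0.23, 0, -1]
    - [-68, -4, 94, 0, -0.33, 0, -1]
    - [-88, -6, 121, 0, -0.42, 0, -1]
    - [-107, -7, 148, 0, -0.51, 0, -1]
    - [-127, -9, 175, 0, -0.6, 0, -1]
    - [-146, -10, 201, 0, -0.7, 0, -1]
    - [-166, -12, 228, 0, -0.79, 0, -1]
    - [-185, -13, 255, 0, -0.88, 0, -1]
    - [-205, -15, 282, 0, -0.98, 0, -1]
    - [-224, -17, 309, 0, -1.07, 0, -1]
    - [-244, -18, 336, 0, -1.16, 0, -1]
    - [-263, -19, 363, 0, -1.25, 0, -1]
    - [-272.5, -20, 376, 0, -1.3, 0, -1]
    - [-272.5, -20, 376, 0, -1.3, 0, -1]

```text
time: 2.1
position: [0.4567, -0.238, 0.2214]
tool_rot: [0.707, 0.001, -0.001, -0.707]
ft_force: [-0.4, 0.1, -0.3]
grip_width: 0.0867
```

```bash
cat > look.py <<'E'
import sys
from rig import *
import cv2,numpy as np
from scipy.spatial.transform import Rotation as R
def st():
    o=get_obs(); M=R.from_quat(o["tool_rot"]).as_matrix()
    print("t",round(o["time"],2),"p",np.round(o["position"],4),"F",np.round(o["ft_force"],2),"w",round(float(o["grip_width"]),4)); print(M.round(4).tolist()); print("q",np.round(o["q"],3))
st()
for a in sys.argv[1:]:
    n,f=a.split(":"); c=camera(n); cv2.imwrite(f"pics/{f}.png",c["img"][...,::-1])
    import pickle; pickle.dump(c,open(f"{f}.pkl","wb"))
    if n=="wrist": print(c["camera_matrix"].tolist(),c["rvec"],c["tvec"])
E
python3 look.py wrist:w1
```

```text
t 2.1 p [ 0.4567 -0.238   0.2214] F [-0.44  0.07 -0.26] w 0.0867
[[1.0, -0.0004, -0.0024], [0.0024, -0.0001, 1.0], [-0.0004, -1.0, -0.0001]]
q [-0.697  0.354  1.681 -0.     1.106 -0.7  ]
[[325.19226210127806, 0.0, 274.06598474091703], [0.0, 325.19226210127806, 204.52561250097298], [0.0, 0.0, 1.0]] [-2.87669944e+00 -2.29431463e-03  9.39788004e-04] [-0.4556687  -0.26592904  0.3476997 ]
```

View pics/w1.png

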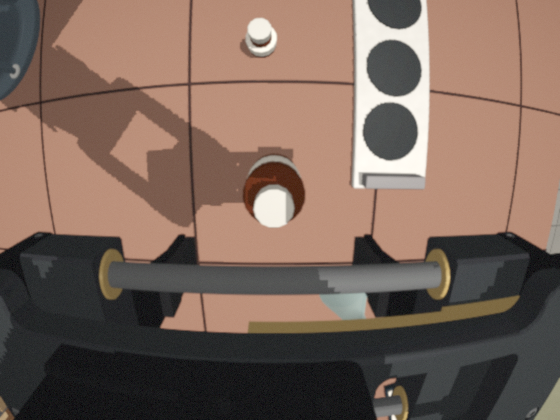

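The wrist view shows XL's cap at about (274,205), between the open fingers. S is at (260,32), and P4 and P3 are at (390,131) and (393,68). I'll measure from this view as a third check.

```bash
cat >> h.py <<'E'
def fray(c,px,z):
    K=c["camera_matrix"];R,t=pose(c);px=np.atleast_2d(px).astype(float)
    p=np.c_[(px[:,0]-K[0,2])/K[0,0],(px[:,1]-K[1,2])/K[1,1]]
    r=np.linalg.norm(p,axis=1); s=np.where(r>1e-9,np.sin(r)/np.maximum(r,1e-9),1)
    d=np.c_[p*s[:,None],np.cos(r)]@R; o=-R.T@t; k=(z-o[2])/d[:,2]; return o+d*k[:,None]
def fcloud(c):
    K=c["camera_matrix"];R,t=pose(c);v,u=np.mgrid[:420,:560];D=c["depth"]
    x=(u-K[0,2])/K[0,0];y=(v-K[1,2])/K[1,1];r=np.hypot(x,y)+1e-9;s=np.tan(r)/r
    return (np.stack([x*s*D,y*s*D,D],-1)-t)@R
E
python3 - <<'E'
import pickle; from h import *
c=pickle.load(open("w1.pkl","rb")); W=fcloud(c)
for k,(u,v),h in (("xl",(274,205),.144),("s",(260,32),.078)):
    w=slice(max(v-25,0),v+26),slice(u-25,u+26);P=W[w];hs=cv2.cvtColor(c["img"][w],cv2.COLOR_RGB2HSV)
    ok=(hs[...,1]<70)&(hs[...,2]>150)&(abs(P[...,2]-h)<.004); yy,xx=np.nonzero(ok)
    (cx,cy),r=cv2.minEnclosingCircle(np.c_[xx,yy].astype(np.float32)); print(k,len(xx),P[ok].mean(0).round(4),fray(c,(cx+w[1].start,cy+w[0].start),h)[0].round(4))
g=cv2.cvtColor(c["img"],cv2.COLOR_RGB2HSV)
m=((g[...,2]<75)&(g[...,1]<120)).astype(np.uint8); m[:, :340]=0;m[:,450:]=0;m[180:]=0
for q in cv2.findContours(m,cv2.RETR_EXTERNAL,cv2.CHAIN_APPROX_NONE)[0]:
    if cv2.contourArea(q)<200: continue
    P=fray(c,q.reshape(-1,2),.016)[:,:2]; ctr,rad=cv2.minEnclosingCircle((P*1000).astype(np.float32)); print("pad",np.round(ctr,1),round(rad,1))
E
```

```text
xl 1200 [ 0.4557 -0.2384  0.1439] [ 0.4557 -0.2382  0.144 ]
s 406 [ 0.4409 -0.0725  0.0781] [ 0.4409 -0.0727  0.078 ]
pad [607.   -7.8] 35.3
```

Request:
jog_arm:
  series:
    - [0, 8, 0, 0, 0, 0, -1]
    - [0, 24, 0, 0, 0, 0, -1]
    - [0, 42, 0, 0, 0, 0, -1]
    - [0, 60, 0, 0, 0, 0, -1]
    - [0, 78, 0, 0, 0, 0, -1]
    - [0, 92, 0, 0, 0, 0, -0.5]
    - [-0.5, 100, -0.5, 0, 0, 0, -0.2]
    - [-0.5, 104, -0.5, 0, 0, 0, 0]
    - [-0.5, 104, -0.5, 0, 0, 0, 0]
    - [-0.5, 104, -0.5, 0, 0, 0, 0.3]
    - [-0.5, 104, -0.5, 0, 0, 0, 0.6]
    - [-0.5, 104, -0.5, 0, 0, 0, 1]
    - [-0.5, 104, -0.5, 0, 0, 0, 1]
    - [-0.5, 104, -0.5, 0, 0, 0, 1]
    - [-0.5, 104, -0.5, 0, 0, 0, 1]
    - [-0.5, 104, -0.5, 0, 0, 0, 1]
  grip_force: 25

```text
time: 4.15
position: [0.4563, -0.2397, 0.1177]
tool_rot: [0.707, 0.0, 0.0, -0.707]
ft_force: [-0.9, 0.4, 6.8]
grip_width: 0.0327
```

```bash
python3 look.py wrist:w2 scene:s2
```

```text
t 4.15 p [ 0.4563 -0.2397  0.1177] F [-0.91  0.43  6.8 ] w 0.0327
[[1.0, 0.0004, -0.0001], [0.0001, -0.0004, 1.0], [0.0004, -1.0, -0.0004]]
q [-0.701  0.505  1.788 -0.     0.849 -0.701]
[[325.19226210127806, 0.0, 274.06598474091703], [0.0, 325.19226210127806, 204.52561250097298], [0.0, 0.0, 1.0]] [-2.87639993e+00  1.20558883e-03  2.62615847e-04] [-0.45595785 -0.23931328  0.24709506]
```

View pics/s2.png

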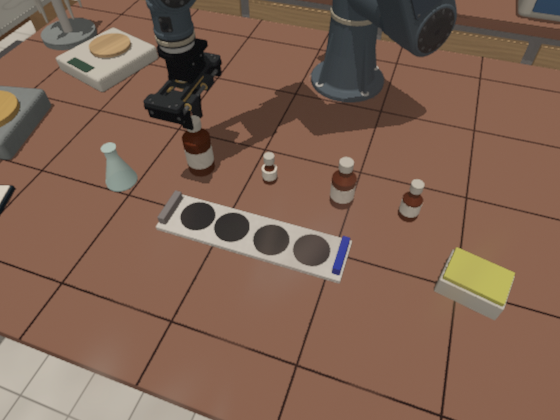

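Request:
jog_arm:
  series:
    - [0, -2, 0, 0, 0, 0, 1]
    - [0, -8, 0, 0, 0, 0, 1]
    - [0, -18, 0, 0, 0, 0, 1]
    - [0, -30, 0, 0, 0, 0, 1]
    - [0, -44, 0, 0, 0, 0, 1]
    - [0, -58, 0, 0, 0, 0, 1]
    - [0, -67, 0, 0, 0, 0, 1]
    - [0, -70, 0, 0, 0, 0, 1]
    - [0, -70, 0, 0, 0, 0, 1]
    - [0, -70, 0, 0, 0, 0, 1]

```text
time: 5.5
position: [0.4557, -0.2392, 0.1868]
tool_rot: [-0.707, 0.0, 0.0, 0.707]
ft_force: [-0.5, -0.4, -5.4]
grip_width: 0.0324
```

```bash
python3 look.py wrist:w3 scene:s3
```

```text
t 5.5 p [ 0.4557 -0.2392  0.1868] F [-0.47 -0.41 -5.4 ] w 0.0324
[[1.0, -0.001, -0.0], [0.0, 0.0009, 1.0], [-0.001, -1.0, 0.0009]]
q [-0.701  0.4    1.722  0.     1.021 -0.701]
[[325.19226210127806, 0.0, 274.06598474091703], [0.0, 325.19226210127806, 204.52561250097298], [0.0, 0.0, 1.0]] [-2.87762427e+00  1.04503046e-03  2.26536598e-03] [-0.45519493 -0.25700043  0.31487304]
```

View pics/s3.png

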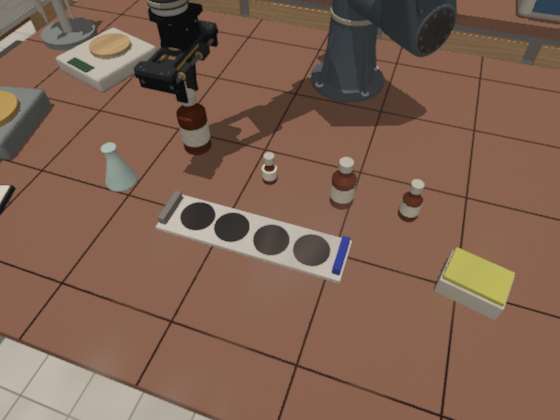

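View pics/w3.png

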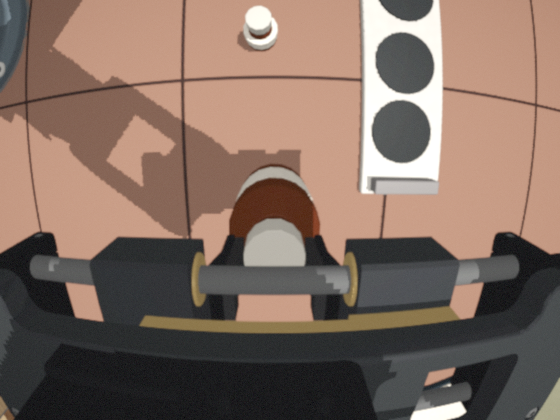

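XL is lifted and hangs upright, with its base at about (197,150) in the scene view. I'll carry it to above P1.

Request:
jog_arm:
  series:
    - [1, 0, 3, 0, 0, 0, 1]
    - [5, 0, 10, 0, 0, 0, 1]
    - [11, 0, 24, 0, 0, 0, 1]
    - [20, 0, 43, 0, 0, 0, 1]
    - [31, 0, 66, 0, 0, 0, 1]
    - [43, 0, 92, 0, 0, 0, 1]
    - [56, 0, 120, 0, 0, 0, 1]
    - [70, 0, 150, 0, 0, 0, 1]
    - [84, 0, 180, 0, 0, 0, 1]
    - [98, 0, 210, 0, 0, 0, 1]
    - [111, 0, 238, 0, 0, 0, 1]
    - [123, 0, 264, 0, 0, 0, 1]
    - [133, 0, 285, 0, 0, 0, 1]
    - [141, 0, 302, 0, 0, 0, 1]
    - [146, 0, 313, 0, 0, 0, 1]
    - [148, 0, 317, 0, 0, 0, 1]
    - [148.5, 0, 317.5, 0, 0, 0, 1]
    - [148.5, 0, 317.5, 0, 0, 0, 1]
    - [148.5, 0, 317.5, 0, 0, 0, 1]

```text
time: 7.98
position: [0.6045, 0.0773, 0.1874]
tool_rot: [0.707, -0.0, 0.0, -0.707]
ft_force: [0.1, 0.2, -4.8]
grip_width: 0.0325
```

```bash
python3 look.py wrist:w4 scene:s4
```

```text
t 7.97 p [0.6045 0.0773 0.1874] F [ 0.14  0.23 -4.78] w 0.0325
[[1.0, -0.0002, 0.0009], [-0.0009, -0.0001, 1.0], [-0.0002, -1.0, -0.0001]]
q [-0.056  0.522  1.488 -0.     1.132 -0.055]
[[325.19226210127806, 0.0, 274.06598474091703], [0.0, 325.19226210127806, 204.52561250097298], [0.0, 0.0, 1.0]] [-2.87671566e+00  2.46040555e-03  1.37716353e-03] [-0.60366515  0.04901621  0.39796111]
```

View pics/s4.png

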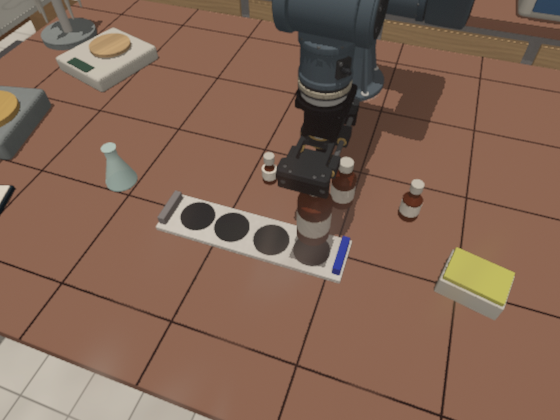

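View pics/w4.png

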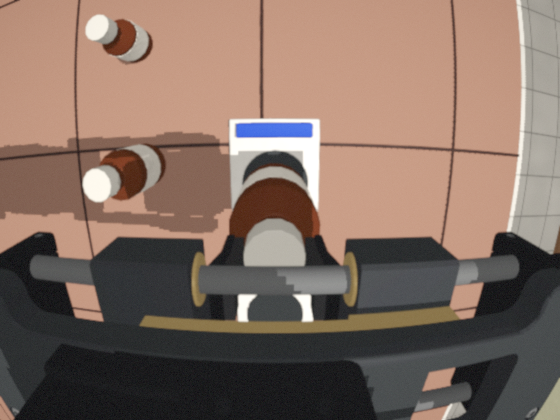

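XL is above P1, with the blue block beyond it at (274,130) in the wrist view. I'll lower it about 54 mm, slowing down at the end.

Request:
jog_arm:
  series:
    - [0, 4, 0.5, 0, 0, 0, 1]
    - [0, 12, 0.5, 0, 0, 0, 1]
    - [0, 22, 0.5, 0, 0, 0, 1]
    - [0, 32, 0.5, 0, 0, 0, 1]
    - [0, 41, 0.5, 0, 0, 0, 1]
    - [0, 47, 0.5, 0, 0, 0, 1]
    - [0, 50, 0.5, 0, 0, 0, 1]
    - [0, 51.5, 0.5, 0, 0, 0, 1]
    - [0, 52.5, 0.5, 0, 0, 0, 1]
    - [0, 53, 0.5, 0, 0, 0, 1]
    - [0, 53.5, 0.5, 0, 0, 0, 1]
    - [0, 53.5, 0.5, 0, 0, 0, 1]

```text
time: 9.57
position: [0.6046, 0.0784, 0.1339]
tool_rot: [0.707, 0.0, 0.0, -0.707]
ft_force: [-0.7, 1.2, -5.0]
grip_width: 0.0324
```

Request:
jog_arm:
  series:
    - [0, 0.5, 0, 0, 0, 0, 1]
    - [0, 1, 0, 0, 0, 0, 1]
    - [0, 1, 0, 0, 0, 0, 1]

```text
time: 9.95
position: [0.6049, 0.0784, 0.1338]
tool_rot: [0.707, 0.0, 0.0, -0.707]
ft_force: [-2.4, -0.4, 3.4]
grip_width: 0.0328
```

XL has touched down, with the force changing from -5.0 to +3.4 N. I'll release it and rise.

Request:
jog_arm:
  series:
    - [0, 0, 0, 0, 0, 0, 0.1]
    - [0, 0, 0, 0, 0, 0, -0.2]
    - [0, 0, 0, 0, 0, 0, -0.5]
    - [0, 0, 0, 0, 0, 0, -0.5]
    - [0, 0, 0, 0, 0, 0, -0.5]
    - [0, -4, 0, 0, 0, 0, -0.5]
    - [0, -14, 0, 0, 0, 0, -0.5]
    - [0, -30, 0, 0, 0, 0, -0.5]
    - [0, -50, 0, 0, 0, 0, -0.5]
    - [0, -72, 0, 0, 0, 0, -0.5]
    - [0, -90, 0, 0, 0, 0, -0.5]
    - [0, -97, 0, 0, 0, 0, -0.5]
    - [0, -100, 0, 0, 0, 0, -0.5]

```text
time: 11.58
position: [0.6047, 0.0785, 0.2336]
tool_rot: [0.707, 0.0, 0.0, -0.707]
ft_force: [-0.0, 0.1, 0.1]
grip_width: 0.0649
```

```bash
python3 look.py wrist:w5 scene:s5
```

```text
t 11.57 p [0.6047 0.0785 0.2336] F [-0.    0.13  0.09] w 0.0649
[[1.0, 0.001, -0.0001], [0.0001, -0.0, 1.0], [0.001, -1.0, -0.0]]
q [-0.054  0.472  1.436  0.     1.232 -0.054]
[[325.19226210127806, 0.0, 274.06598474091703], [0.0, 325.19226210127806, 204.52561250097298], [0.0, 0.0, 1.0]] [-2.87674233e+00  1.35201006e-03 -5.99288264e-04] [-0.60425699  0.0376447   0.4420416 ]
```

View pics/w5.png

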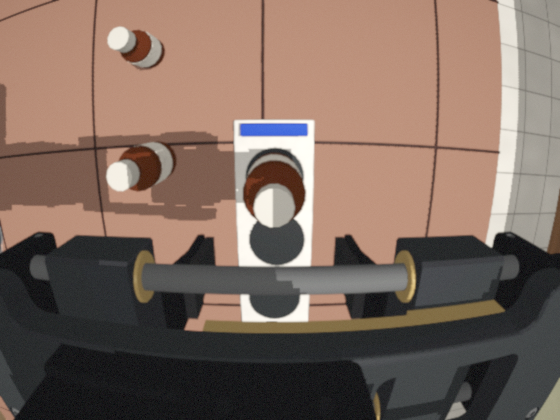

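View pics/s5.png

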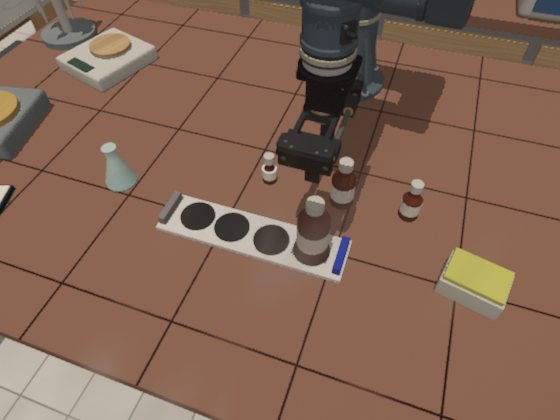

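XL stands on P1 in both views. L's cap is at (123,176) and M's at (122,40) in the wrist view. I'll measure both, and XL's centring.

```bash
cat > capw.py <<'E'
import pickle; from h import *
def cap(c,u,v,h,fish=True,win=25):
    W=fcloud(c) if fish else cloud(c)
    w=slice(max(v-win,0),v+win+1),slice(max(u-win,0),u+win+1);P=W[w];hs=cv2.cvtColor(c["img"][w],cv2.COLOR_RGB2HSV)
    ok=(hs[...,1]<70)&(hs[...,2]>130)&(abs(P[...,2]-h)<.004)
    n,lab,stt,cen=cv2.connectedComponentsWithStats(ok.astype(np.uint8)); i=1+np.argmax(stt[1:,4]); ok=lab==i; yy,xx=np.nonzero(ok)
    (cx,cy),r=cv2.minEnclosingCircle(np.c_[xx,yy].astype(np.float32)); return len(xx),P[ok].mean(0).round(4),(fray if fish else ray)(c,(cx+w[1].start,cy+w[0].start),h)[0].round(4)
E
python3 - <<'E'
from capw import *
c=pickle.load(open("w5.pkl","rb"))
for k,u,v,h in (("l",123,176,.122),("m",122,40,.1),("xl",274,205,.160)): print(k,*cap(c,u,v,h))
c=pickle.load(open("s5.pkl","rb")); print(*cap(c,315,205,.160,False,16))
E
```

```text
l 616 [0.4505 0.1011 0.1219] [0.4505 0.1011 0.122 ]
m 403 [0.4422 0.2455 0.1001] [0.4412 0.2463 0.1   ]
xl 1260 [0.6043 0.0798 0.16  ] [0.6042 0.0798 0.16  ]
96 [0.5978 0.0792 0.1588] [0.6036 0.0792 0.16  ]
```

Request:
jog_arm:
  series:
    - [-8, 0, 1, 0, 0, 0, -0.5]
    - [-28, 0, 4, 0, 0, 0, -0.5]
    - [-55, 0, 8, 0, 0, 0, -0.5]
    - [-85, 0, 12, 0, 0, 0, -0.5]
    - [-115, 0, 16, 0, 0, 0, -0.5]
    - [-138, 0, 19, 0, 0, 0, -0.5]
    - [-150, 5, 21, 0, 0, 0, -0.5]
    - [-155, 16, 21.5, 0, 0, 0, -0.5]
    - [-155, 36, 21.5, 0, 0, 0, -0.5]
    - [-155, 60, 21.5, 0, 0, 0, -0.5]
    - [-155, 84, 21.5, 0, 0, 0, -0.5]
    - [-155, 106, 21.5, 0, 0, 0, -0.5]
    - [-155, 124, 21.5, 0, 0, 0, -0.5]
    - [-155, 134, 21.5, 0, 0, 0, -0.3]
    - [-155, 138.5, 21.5, 0, 0, 0, -0.1]
    - [-155, 138.5, 21.5, 0, 0, 0, 0.1]
    - [-155, 138.5, 21.5, 0, 0, 0, 0.4]
    - [-155, 138.5, 21.5, 0, 0, 0, 1]
    - [-155, 138.5, 21.5, 0, 0, 0, 1]
    - [-155, 138.5, 21.5, 0, 0, 0, 1]
  grip_force: 20

```text
time: 14.18
position: [0.45, 0.1, 0.0948]
tool_rot: [0.707, 0.0, 0.0, -0.707]
ft_force: [-0.7, 0.4, 3.7]
grip_width: 0.0287
```

Request:
jog_arm:
  series:
    - [0, 0, 0, 0, 0, 0, 1]
    - [0, -2, 0, 0, 0, 0, 1]
    - [0, -8, 0, 0, 0, 0, 1]
    - [0, -18, 0, 0, 0, 0, 1]
    - [0, -30, 0, 0, 0, 0, 1]
    - [0, -44, 0, 0, 0, 0, 1]
    - [0, -58, 0, 0, 0, 0, 1]
    - [0, -67, 0, 0, 0, 0, 1]
    - [0, -70, 0, 0, 0, 0, 1]
    - [0, -70, 0, 0, 0, 0, 1]

```text
time: 15.42
position: [0.4495, 0.1, 0.1645]
tool_rot: [-0.707, -0.0, -0.0, 0.707]
ft_force: [0.0, 1.3, -2.1]
grip_width: 0.0292
```

```bash
python3 look.py scene:s6
```

```text
t 15.43 p [0.4495 0.1    0.1645] F [ 0.01  1.33 -2.14] w 0.0292
[[1.0, 0.0001, 0.0], [-0.0, 0.0, 1.0], [0.0001, -1.0, 0.0]]
q [-0.025  0.365  1.874  0.     0.902 -0.025]
```

View pics/s6.png

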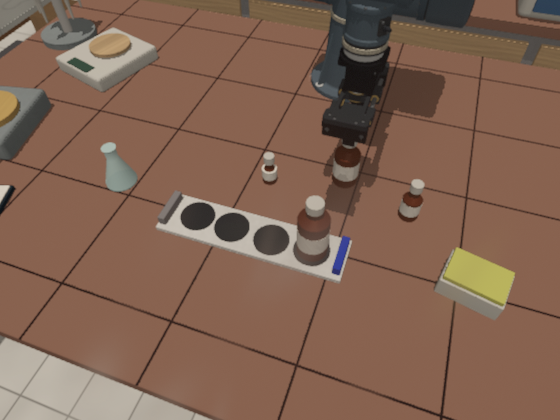

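L is lifted cleanly. I'll carry it y first, then x, to clear XL.

Request:
jog_arm:
  series:
    - [0, 0, -3, 0, 0, 0, 1]
    - [0, 0, -12, 0, 0, 0, 1]
    - [1, 0, -26, 0, 0, 0, 1]
    - [4, 0, -43, 0, 0, 0, 1]
    - [10, 0, -60, 0, 0, 0, 1]
    - [20, 0, -76, 0, 0, 0, 1]
    - [33, 0, -89, 0, 0, 0, 1]
    - [50, 0, -98, 0, 0, 0, 1]
    - [69, 0, -103, 0, 0, 0, 1]
    - [89, 0, -106, 0, 0, 0, 1]
    - [109, 0, -106.5, 0, 0, 0, 1]
    - [128, 0, -106.5, 0, 0, 0, 1]
    - [143, 0, -106.5, 0, 0, 0, 1]
    - [152, 0, -106.5, 0, 0, 0, 1]
    - [156.5, 0, -106.5, 0, 0, 0, 1]
    - [157.5, 0, -106.5, 0, 0, 0, 1]
    - [157.5, 0, -106.5, 0, 0, 0, 1]

```text
time: 17.6
position: [0.6066, -0.0065, 0.1643]
tool_rot: [-0.707, 0.0, 0.0, 0.707]
ft_force: [-0.0, -0.4, -1.8]
grip_width: 0.0289
```

```bash
python3 look.py scene:s7
```

```text
t 17.6 p [ 0.6066 -0.0065  0.1643] F [-0.02 -0.42 -1.85] w 0.0289
[[1.0, -0.0007, -0.0], [0.0, 0.0001, 1.0], [-0.0007, -1.0, 0.0001]]
q [-0.195  0.546  1.517 -0.     1.079 -0.195]
```

View pics/s7.png

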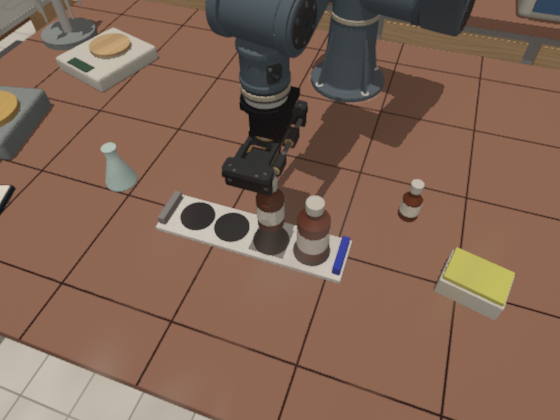

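L hangs upright above P2, with its base at about (268,230). I'll lower it.

Request:
jog_arm:
  series:
    - [0, 4, 0, 0, 0, 0, 1]
    - [0, 12, 0, 0, 0, 0, 1]
    - [0, 22, 0, 0, 0, 0, 1]
    - [0, 32, 0, 0, 0, 0, 1]
    - [0, 41, 0, 0, 0, 0, 1]
    - [0, 47, 0, 0, 0, 0, 1]
    - [0, 50, 0, 0, 0, 0, 1]
    - [0, 51.5, 0, 0, 0, 0, 1]
    - [0, 52.5, 0, 0, 0, 0, 1]
    - [0, 53, 0, 0, 0, 0, 1]
    - [0, 53.5, 0, 0, 0, 0, 1]
    - [0, 54, 0, 0, 0, 0, 1]
    - [0, 54, 0, 0, 0, 0, 1]

```text
time: 19.27
position: [0.6073, -0.0066, 0.111]
tool_rot: [0.707, 0.0, 0.0, -0.707]
ft_force: [-2.0, 0.0, 3.2]
grip_width: 0.0289
```

Request:
jog_arm:
  series:
    - [0, 0, 0, 0, 0, 0, 0.2]
    - [0, 0, 0, 0, 0, 0, -0.1]
    - [0, 0, 0, 0, 0, 0, -0.5]
    - [0, 0, 0, 0, 0, 0, -0.5]
    - [0, 0, 0, 0, 0, 0, -0.5]
    - [0, -4, 0, 0, 0, 0, -0.5]
    - [0, -14, 0, 0, 0, 0, -0.5]
    - [0, -30, 0, 0, 0, 0, -0.5]
    - [0, -50, 0, 0, 0, 0, -0.5]
    - [0, -72, 0, 0, 0, 0, -0.5]
    - [0, -92, 0, 0, 0, 0, -0.5]
    - [0, -104, 0, 0, 0, 0, -0.5]
    - [0, -110, 0, 0, 0, 0, -0.5]

```text
time: 20.9
position: [0.6074, -0.0066, 0.2217]
tool_rot: [0.707, 0.001, 0.001, -0.707]
ft_force: [-0.6, 0.2, -0.6]
grip_width: 0.0652
```

```bash
python3 look.py wrist:w8 scene:s8
```

```text
t 20.9 p [ 0.6074 -0.0066  0.2217] F [-0.59  0.2  -0.62] w 0.0652
[[1.0, 0.0016, -0.0], [0.0, -0.0003, 1.0], [0.0016, -1.0, -0.0003]]
q [-0.195  0.481  1.457  0.     1.202 -0.195]
[[325.19226210127806, 0.0, 274.06598474091703], [0.0, 325.19226210127806, 204.52561250097298], [0.0, 0.0, 1.0]] [-2.87647889e+00  1.46674932e-03 -1.50932020e-03] [-0.60718824 -0.04125145  0.40780137]
```

View pics/w8.png

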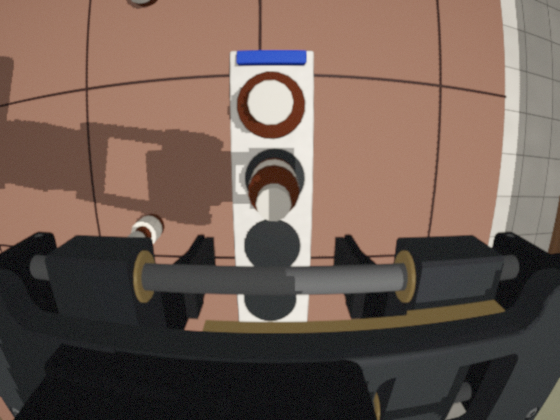

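View pics/s8.png

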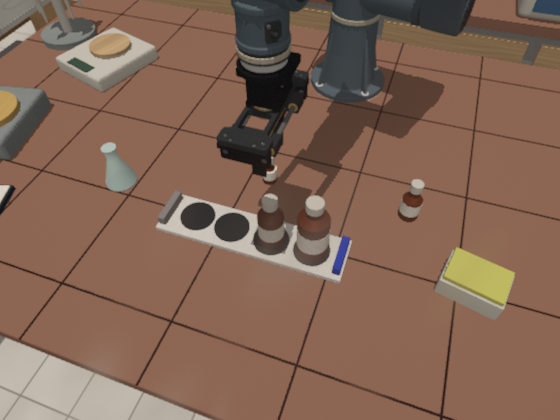

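XL and L stand on their pads in both views. S is next, at about (0.441, -0.073).

Request:
jog_arm:
  series:
    - [-6, 0, -2, 0, 0, 0, -0.5]
    - [-24, 0, -9, 0, 0, 0, -0.5]
    - [-50, 0, -20, 0, 0, 0, -0.5]
    - [-82, 0, -33, 0, 0, 0, -0.5]
    - [-114, 0, -45, 0, 0, 0, -0.5]
    - [-142, 2, -57, 0, 0, 0, -0.5]
    - [-159, 10, -63, 0, 0, 0, -0.5]
    - [-166, 26, -66, 0, 0, 0, -0.5]
    - [-166, 50, -66, 0, 0, 0, -0.5]
    - [-166, 76, -66, 0, 0, 0, -0.5]
    - [-166, 102, -66, 0, 0, 0, -0.5]
    - [-166, 126, -66, 0, 0, 0, -0.5]
    - [-166, 148, -66, 0, 0, 0, -0.3]
    - [-166, 162, -66, 0, 0, 0, -0.2]
    - [-166, 168, -66, 0, 0, 0, -0.1]
    - [-166, 170, -66, 0, 0, 0, 0.1]
    - [-166, 170, -66, 0, 0, 0, 0.4]
    - [-166, 170, -66, 0, 0, 0, 1]
    - [-166, 170, -66, 0, 0, 0, 1]
    - [-166, 170, -66, 0, 0, 0, 1]
  grip_force: 15

```text
time: 23.5
position: [0.4414, -0.0727, 0.0508]
tool_rot: [0.707, 0.0, 0.0, -0.707]
ft_force: [-0.2, 0.1, 3.5]
grip_width: 0.0226
```

Request:
jog_arm:
  series:
    - [0, 0, 0, 0, 0, 0, 1]
    - [0, 0, 0, 0, 0, 0, 1]
    - [0, -2, 0, 0, 0, 0, 1]
    - [0, -8, 0, 0, 0, 0, 1]
    - [0, -18, 0, 0, 0, 0, 1]
    - [0, -30, 0, 0, 0, 0, 1]
    - [0, -44, 0, 0, 0, 0, 1]
    - [0, -58, 0, 0, 0, 0, 1]
    - [0, -67, 0, 0, 0, 0, 1]
    - [0, -70, 0, 0, 0, 0, 1]
    - [0, -70, 0, 0, 0, 0, 1]

```text
time: 24.88
position: [0.4411, -0.0726, 0.1205]
tool_rot: [0.707, 0.0, 0.0, -0.707]
ft_force: [0.4, -0.4, -0.4]
grip_width: 0.0233
```

```bash
python3 look.py wrist:w9 scene:s9
```

```text
t 24.88 p [ 0.4411 -0.0726  0.1205] F [ 0.44 -0.39 -0.37] w 0.0233
[[1.0, 0.0002, 0.0], [-0.0, -0.0001, 1.0], [0.0002, -1.0, -0.0001]]
q [-0.414  0.429  1.949 -0.     0.763 -0.414]
[[325.19226210127806, 0.0, 274.06598474091703], [0.0, 325.19226210127806, 204.52561250097298], [0.0, 0.0, 1.0]] [-2.87672050e+00  1.22861591e-03  5.93795015e-04] [-0.44060899 -0.07870729  0.29369036]
```

View pics/s9.png

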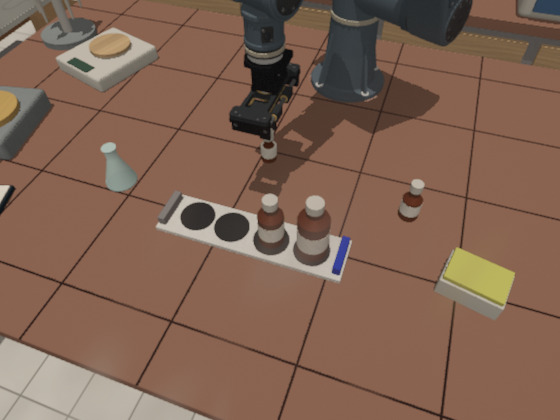

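View pics/w9.png

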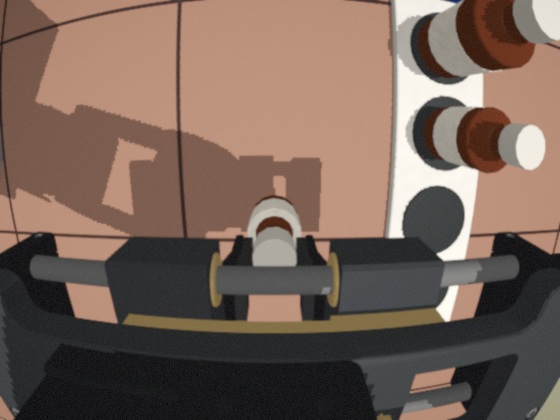

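Request:
jog_arm:
  series:
    - [1, 0, -1, 0, 0, 0, 1]
    - [5, 0, -5, 0, 0, 0, 1]
    - [13, 0, -12, 0, 0, 0, 1]
    - [25, 0, -20, 0, 0, 0, 1]
    - [40, 0, -30, 0, 0, 0, 1]
    - [57, 0, -41, 0, 0, 0, 1]
    - [75, 0, -52, 0, 0, 0, 1]
    - [94, 0, -63, 0, 0, 0, 1]
    - [112, 0, -74, 0, 0, 0, 1]
    - [129, 0, -84, 0, 0, 0, 1]
    - [143, 0, -93, 0, 0, 0, 1]
    - [153, 0, -99, 0, 0, 0, 1]
    - [158, 0, -102, 0, 0, 0, 1]
    - [160, 0, -103, 0, 0, 0, 1]
    - [160, 0, -103, 0, 0, 0, 1]
    - [160, 0, -103, 0, 0, 0, 1]

```text
time: 26.98
position: [0.6007, -0.1752, 0.1204]
tool_rot: [-0.707, 0.0, 0.0, 0.707]
ft_force: [-0.3, -0.1, -0.3]
grip_width: 0.0228
```

Request:
jog_arm:
  series:
    - [0, 4, 0, 0, 0, 0, 1]
    - [0, 12, 0, 0, 0, 0, 1]
    - [0, 22, 0, 0, 0, 0, 1]
    - [0, 32, 0, 0, 0, 0, 1]
    - [0, 41, 0, 0, 0, 0, 1]
    - [0, 47, 0, 0, 0, 0, 1]
    - [0, 50, 0, 0, 0, 0, 1]
    - [0, 51.5, 0, 0, 0, 0, 1]
    - [0, 52, 0, 0, 0, 0, 1]
    - [0, 52, 0, 0, 0, 0, 1]

```text
time: 28.22
position: [0.6013, -0.1756, 0.0686]
tool_rot: [0.707, 0.0, 0.0, -0.707]
ft_force: [-0.4, 0.4, -1.5]
grip_width: 0.0231
```

```bash
python3 look.py wrist:w10 scene:s10
```

```text
t 28.23 p [ 0.6013 -0.1756  0.0686] F [-0.37  0.36 -1.49] w 0.0231
[[1.0, 0.0005, -0.0001], [0.0001, -0.0002, 1.0], [0.0005, -1.0, -0.0002]]
q [-0.462  0.696  1.535  0.     0.91  -0.462]
[[325.19226210127806, 0.0, 274.06598474091703], [0.0, 325.19226210127806, 204.52561250097298], [0.0, 0.0, 1.0]] [-2.87656293e+00  1.26883433e-03  1.55779776e-04] [-0.6009438  -0.16446329  0.2165289 ]
```

View pics/s10.png

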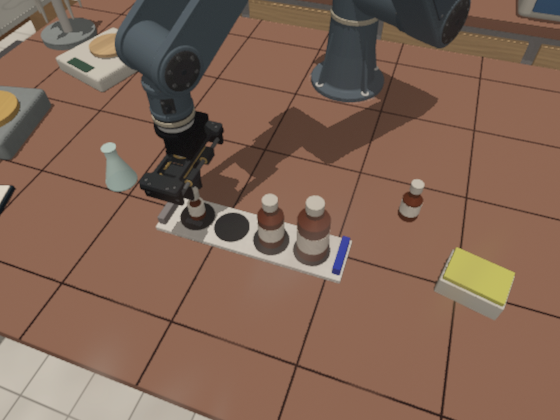

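View pics/w10.png

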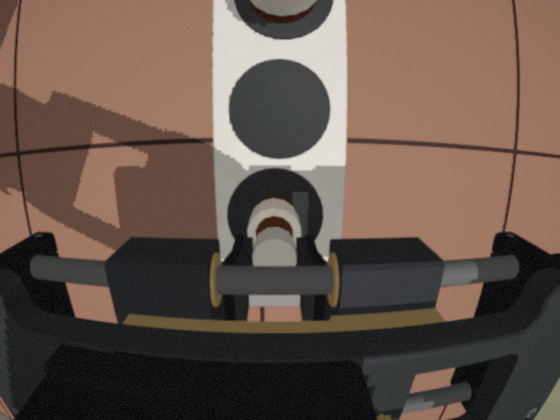

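S is centred over P4, 1–2 mm above it; P3 is at (279,108) in the wrist view. I'll finish lowering S.

Request:
jog_arm:
  series:
    - [0, 0.5, 0, 0, 0, 0, 1]
    - [0, 1, 0, 0, 0, 0, 1]
    - [0, 1.5, 0, 0, 0, 0, 1]
    - [0, 1.5, 0, 0, 0, 0, 1]

```text
time: 28.82
position: [0.6011, -0.1756, 0.0669]
tool_rot: [0.707, -0.0, 0.0, -0.707]
ft_force: [0.1, 0.4, -0.3]
grip_width: 0.0227
```

```bash
python3 - <<'E'
from capw import *
c=pickle.load(open("w10.pkl","rb")); g=cv2.cvtColor(c["img"],cv2.COLOR_RGB2HSV)
m=((g[...,2]<75)).astype(np.uint8); m[:50]=0;m[168:]=0;m[:,:222]=0;m[:,338:]=0
for q in cv2.findContours(m,cv2.RETR_EXTERNAL,cv2.CHAIN_APPROX_NONE)[0]:
    if cv2.contourArea(q)<500: continue
    P=fray(c,q.reshape(-1,2),.016)[:,:2]; print(cv2.minEnclosingCircle((P*1000).astype(np.float32)))
E
```

```text
((604.2906494140625, -95.35507202148438), 35.71198654174805)
```

Request:
jog_arm:
  series:
    - [0, 0.5, 0, 0, 0, 0, 1]
    - [0, 0.7, 0, 0, 0, 0, 1]
    - [0, 0.7, 0, 0, 0, 0, 1]

```text
time: 29.2
position: [0.6013, -0.1757, 0.0668]
tool_rot: [0.707, 0.0, 0.0, -0.707]
ft_force: [-1.0, 0.8, 5.7]
grip_width: 0.0227
```

Contact at +5.7 N. I'll release and rise to z of about 0.2.

Request:
jog_arm:
  series:
    - [0, 0, 0, 0, 0, 0, 0.3]
    - [0, 0, 0, 0, 0, 0, 0]
    - [0, 0, 0, 0, 0, 0, -0.5]
    - [0, 0, 0, 0, 0, 0, -0.5]
    - [0, 0, 0, 0, 0, 0, -0.5]
    - [0, -4, 0, 0, 0, 0, -0.5]
    - [0, -14, 0, 0, 0, 0, -0.5]
    - [0, -30, 0, 0, 0, 0, -0.5]
    - [0, -50, 0, 0, 0, 0, -0.5]
    - [0, -74, 0, 0, 0, 0, -0.5]
    - [0, -96, 0, 0, 0, 0, -0.5]
    - [0, -115, 0, 0, 0, 0, -0.5]
    - [0, -130, 0, 0, 0, 0, -0.5]
    - [0, -133, 0, 0, 0, 0, -0.5]

```text
time: 30.95
position: [0.6018, -0.1758, 0.201]
tool_rot: [0.708, 0.001, 0.001, -0.707]
ft_force: [0.8, 0.5, 0.7]
grip_width: 0.0653
```

```bash
python3 look.py wrist:w11 scene:s11
```

```text
t 30.95 p [ 0.6018 -0.1758  0.201 ] F [0.79 0.49 0.67] w 0.0653
[[1.0, 0.0028, -0.0001], [0.0001, -0.0014, 1.0], [0.0028, -1.0, -0.0014]]
q [-0.462  0.529  1.43   0.     1.179 -0.462]
[[325.19226210127806, 0.0, 274.06598474091703], [0.0, 325.19226210127806, 204.52561250097298], [0.0, 0.0, 1.0]] [-2.87539640e+00  1.68068530e-03 -3.23417372e-03] [-0.60198424 -0.19921347  0.34262332]
```

View pics/w11.png

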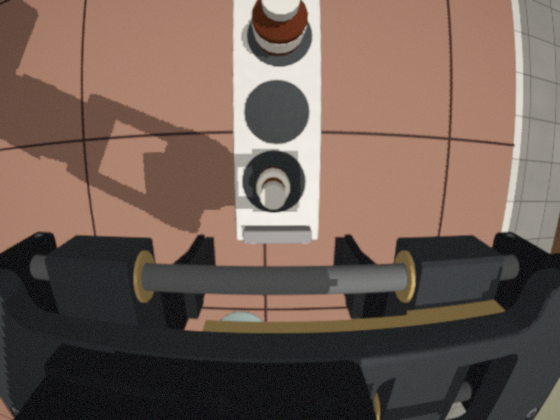

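S stands on P4 and P3 is free at (276,111). M is the last bottle.

Request:
jog_arm:
  series:
    - [-3, 0, 8, 0, 0, 0, -0.5]
    - [-11, 0, 28, 0, 0, 0, -0.5]
    - [-23, 0, 60, 0, 0, 0, -0.5]
    - [-38, 0, 99, 0, 0, 0, -0.5]
    - [-54, 0, 140, 0, 0, 0, -0.5]
    - [-70, 0, 183, 0, 0, 0, -0.5]
    - [-86, 0, 226, 0, 0, 0, -0.5]
    - [-102, 0, 269, 0, 0, 0, -0.5]
    - [-118, 0, 311, 0, 0, 0, -0.5]
    - [-133, 0, 350, 0, 0, 0, -0.5]
    - [-146, 0, 384, 0, 0, 0, -0.5]
    - [-155, 0, 407, 0, 0, 0, -0.5]
    - [-159, 0, 418, 0, 0, 0, -0.5]
    - [-160, 0, 420.5, 0, 0, 0, -0.5]
    - [-160, 0, 420.5, 0, 0, 0, -0.5]
    - [-160, 0, 420.5, 0, 0, 0, -0.5]

```text
time: 33.05
position: [0.4415, 0.2442, 0.1991]
tool_rot: [0.707, -0.0, 0.0, -0.707]
ft_force: [0.3, 0.5, 0.4]
grip_width: 0.0654
```

```bash
python3 look.py wrist:w12; python3 -c "
from capw import *
c=pickle.load(open('w12.pkl','rb')); print(cap(c,274,195,.1,True,45))"
```

```text
t 33.05 p [0.4415 0.2442 0.1991] F [0.26 0.5  0.38] w 0.0654
[[1.0, 0.0, 0.0013], [-0.0013, -0.0002, 1.0], [0.0, -1.0, -0.0002]]
q [ 0.284  0.369  1.733 -0.     1.04   0.285]
[[325.19226210127806, 0.0, 274.06598474091703], [0.0, 325.19226210127806, 204.52561250097298], [0.0, 0.0, 1.0]] [-2.87658895e+00  2.93129109e-03  1.07237133e-03] [-0.44036719  0.20689572  0.45274047]
(627, array([0.4412, 0.2467, 0.0999]), array([0.4412, 0.2467, 0.1   ]))
```

View pics/w12.png

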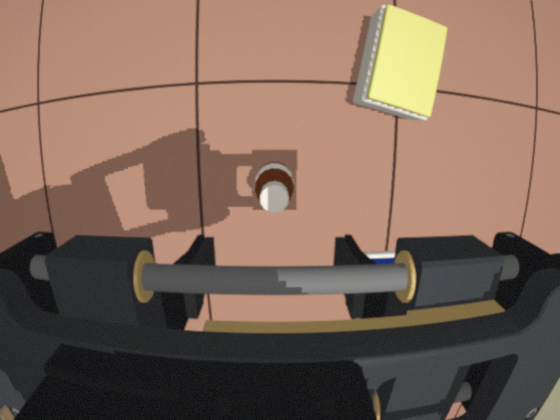

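M's cap is at (274,195), centred between the fingers. I'll descend and grasp.

Request:
jog_arm:
  series:
    - [0, 5, 0.5, 0, 0, 0, -0.5]
    - [0, 18, 0.5, 0, 0, 0, -0.5]
    - [0, 38, 0.5, 0, 0, 0, -0.5]
    - [0, 60, 0.5, 0, 0, 0, -0.5]
    - [0, 82, 0.5, 0, 0, 0, -0.5]
    - [0, 104, 0.5, 0, 0, 0, -0.4]
    - [0, 119, 0.5, 0, 0, 0, -0.2]
    - [0, 126, 0.5, 0, 0, 0, -0.1]
    - [0, 127, 0.5, 0, 0, 0, 0.1]
    - [0, 127, 0.5, 0, 0, 0, 0.4]
    - [0, 127, 0.5, 0, 0, 0, 1]
    - [0, 127, 0.5, 0, 0, 0, 1]
    - [0, 127, 0.5, 0, 0, 0, 1]
    - [0, 127, 0.5, 0, 0, 0, 1]

```text
time: 34.85
position: [0.4415, 0.2456, 0.0727]
tool_rot: [-0.707, -0.0, -0.0, 0.707]
ft_force: [-0.8, 0.3, 6.0]
grip_width: 0.0251
```

Request:
jog_arm:
  series:
    - [0, 0, 0, 0, 0, 0, 1]
    - [0, -2, 0, 0, 0, 0, 1]
    - [0, -8, 0, 0, 0, 0, 1]
    - [0, -18, 0, 0, 0, 0, 1]
    - [0, -30, 0, 0, 0, 0, 1]
    - [0, -44, 0, 0, 0, 0, 1]
    - [0, -58, 0, 0, 0, 0, 1]
    - [0, -67, 0, 0, 0, 0, 1]
    - [0, -70, 0, 0, 0, 0, 1]
    - [0, -70, 0, 0, 0, 0, 1]

```text
time: 36.1
position: [0.4411, 0.2454, 0.1422]
tool_rot: [-0.707, 0.0, -0.0, 0.707]
ft_force: [0.4, 0.3, -1.6]
grip_width: 0.0251
```

```bash
python3 look.py scene:s13
```

```text
t 36.1 p [0.4411 0.2454 0.1422] F [ 0.4   0.32 -1.58] w 0.0251
[[1.0, 0.0001, 0.0001], [-0.0001, 0.0, 1.0], [0.0001, -1.0, 0.0]]
q [0.286 0.454 1.792 0.    0.896 0.286]
```

View pics/s13.png

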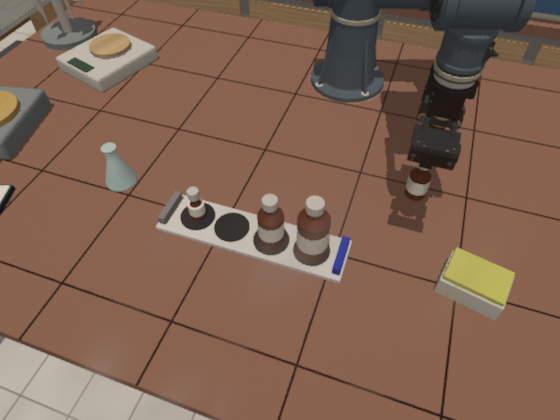

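M is lifted. I'll carry it y first, then x, onto P3.

Request:
jog_arm:
  series:
    - [0, 0, -4, 0, 0, 0, 1]
    - [0, 0, -15, 0, 0, 0, 1]
    - [0, 0, -34, 0, 0, 0, 1]
    - [0, 0, -60, 0, 0, 0, 1]
    - [0, 0, -90, 0, 0, 0, 1]
    - [0, 0, -122, 0, 0, 0, 1]
    - [0, 0, -155, 0, 0, 0, 1]
    - [0, 0, -188, 0, 0, 0, 1]
    - [0, 0, -220, 0, 0, 0, 1]
    - [1, 0, -250, 0, 0, 0, 1]
    - [4, 0, -277, 0, 0, 0, 1]
    - [10, 0, -300, 0, 0, 0, 1]
    - [20, 0, -318, 0, 0, 0, 1]
    - [34, 0, -330, 0, 0, 0, 1]
    - [52, 0, -337, 0, 0, 0, 1]
    - [72, 0, -340, 0, 0, 0, 1]
    - [92, 0, -340.5, 0, 0, 0, 1]
    - [112, 0, -340.5, 0, 0, 0, 1]
    - [130, 0, -340.5, 0, 0, 0, 1]
    - [145, 0, -340.5, 0, 0, 0, 1]

```text
time: 38.65
position: [0.5875, -0.0947, 0.1418]
tool_rot: [-0.707, -0.0, 0.0, 0.707]
ft_force: [0.5, 0.5, -2.1]
grip_width: 0.0249
```

Request:
jog_arm:
  series:
    - [10, 0, 0, 0, 0, 0, 1]
    - [15, 0, 0, 0, 0, 0, 1]
    - [18, 0, 0, 0, 0, 0, 1]
    - [18, 0, 0, 0, 0, 0, 1]
    - [18, 4, 0, 0, 0, 0, 1]
    - [18, 12, 0, 0, 0, 0, 1]
    - [18, 22, 0, 0, 0, 0, 1]
    - [18, 32, 0, 0, 0, 0, 1]
    - [18, 41, 0, 0, 0, 0, 1]
    - [18, 47, 0, 0, 0, 0, 1]
    - [18, 50, 0, 0, 0, 0, 1]
    - [18, 51, 0, 0, 0, 0, 1]
    - [18, 51, 0, 0, 0, 0, 1]

```text
time: 40.28
position: [0.6043, -0.0951, 0.0914]
tool_rot: [0.707, 0.0, 0.0, -0.707]
ft_force: [-0.2, -0.2, -0.9]
grip_width: 0.0251
```

```bash
python3 look.py wrist:w14 scene:s14
```

```text
t 40.27 p [ 0.6043 -0.0951  0.0914] F [-0.17 -0.2  -0.89] w 0.0251
[[1.0, 0.0004, -0.0], [0.0, -0.0001, 1.0], [0.0004, -1.0, -0.0001]]
q [-0.339  0.648  1.561  0.     0.932 -0.339]
[[325.19226210127806, 0.0, 274.06598474091703], [0.0, 325.19226210127806, 204.52561250097298], [0.0, 0.0, 1.0]] [-2.87663348e+00  1.25948469e-03  1.55994853e-04] [-0.60389741 -0.09271069  0.2595833 ]
```

View pics/w14.png

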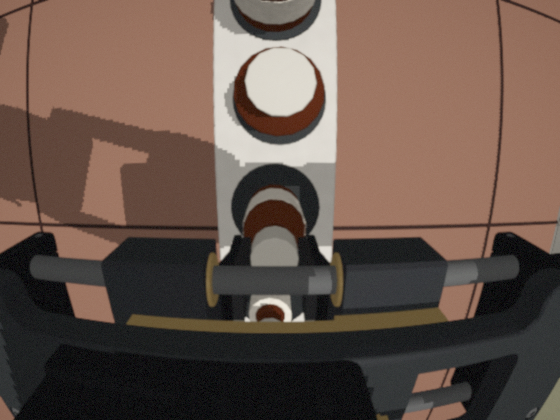

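View pics/s14.png

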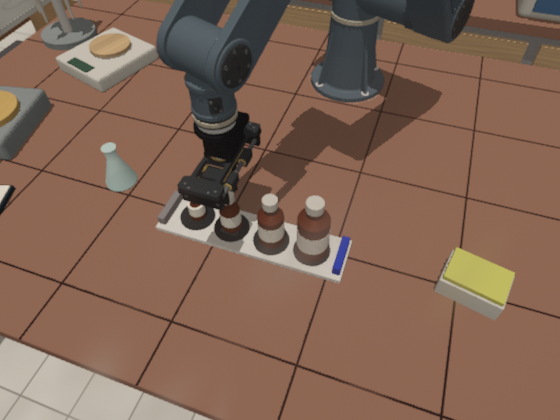

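M is centred over P3, a few mm above it, and its neighbours are clear. I'll finish lowering it.

Request:
jog_arm:
  series:
    - [0, 1, 0, 0, 0, 0, 1]
    - [0, 1.5, 0, 0, 0, 0, 1]
    - [0, 2, 0, 0, 0, 0, 1]
    - [0, 2.5, 0, 0, 0, 0, 1]
    - [0, 2.5, 0, 0, 0, 0, 1]

```text
time: 41.0
position: [0.6041, -0.0951, 0.0888]
tool_rot: [0.707, 0.0, 0.0, -0.707]
ft_force: [-0.2, -0.6, 1.3]
grip_width: 0.0252
```

Request:
jog_arm:
  series:
    - [0, 0.3, 0, 0, 0, 0, 1]
    - [0, 0.7, 0, 0, 0, 0, 1]
    - [0, 0.7, 0, 0, 0, 0, 1]

```text
time: 41.38
position: [0.6044, -0.0952, 0.0888]
tool_rot: [0.707, 0.0, 0.0, -0.707]
ft_force: [-1.2, 0.0, 4.5]
grip_width: 0.0248
```

Request:
jog_arm:
  series:
    - [0, 0, 0, 0, 0, 0, 0.3]
    - [0, 0, 0, 0, 0, 0, 0]
    - [0, 0, 0, 0, 0, 0, -0.5]
    - [0, 0, 0, 0, 0, 0, -0.5]
    - [0, 0, 0, 0, 0, 0, -0.5]
    - [0, -4, 0, 0, 0, 0, -0.5]
    - [0, -14, 0, 0, 0, 0, -0.5]
    - [0, -30, 0, 0, 0, 0, -0.5]
    - [0, -50, 0, 0, 0, 0, -0.5]
    - [0, -74, 0, 0, 0, 0, -0.5]
    - [0, -98, 0, 0, 0, 0, -0.5]
    - [0, -120, 0, 0, 0, 0, -0.5]
    - [0, -135, 0, 0, 0, 0, -0.5]
    - [0, -140, 0, 0, 0, 0, -0.5]

```text
time: 43.12
position: [0.6046, -0.0952, 0.2296]
tool_rot: [0.707, 0.001, 0.001, -0.707]
ft_force: [-0.6, -1.3, -1.0]
grip_width: 0.0654
```

Request:
jog_arm:
  series:
    - [-8, 0, -8, 0, 0, 0, -0.5]
    - [-25, 0, -28, 0, 0, 0, -0.5]
    - [-45, 0, -55, 0, 0, 0, -0.5]
    - [-65, 0, -85, 0, 0, 0, -0.5]
    - [-85, 0, -115, 0, 0, 0, -0.5]
    - [-105, 0, -145, 0, 0, 0, -0.5]
    - [-125, 0, -175, 0, 0, 0, -0.5]
    - [-145, 0, -205, 0, 0, 0, -0.5]
    - [-160, 0, -235, 0, 0, 0, -0.5]
    - [-175, 0, -265, 0, 0, 0, -0.5]
    - [-190, 0, -295, 0, 0, 0, -0.5]
    - [-200, 0, -320, 0, 0, 0, -0.5]
    - [-205, 0, -330, 0, 0, 0, -0.5]
    - [-205, 0, -330, 0, 0, 0, -0.5]
    - [-205, 0, -330, 0, 0, 0, -0.5]

```text
time: 45.0
position: [0.3992, -0.4238, 0.2276]
tool_rot: [-0.707, -0.0, 0.0, 0.708]
ft_force: [-0.1, 0.8, 0.5]
grip_width: 0.0656
```

```bash
python3 look.py top:t15 scene:s15; python3 - <<'E'
import cv2,numpy as np
a=cv2.imread("pics/t15.png");b=cv2.imread("pics/s15.png")
cv2.imwrite("pics/both15.png",np.vstack([cv2.resize(a[140:280,140:500],(720,280)),cv2.resize(b[150:300,100:460],(720,300))]))
E
```

```text
t 45.0 p [ 0.3992 -0.4238  0.2276] F [-0.06  0.77  0.46] w 0.0656
[[1.0, -0.0005, -0.0007], [0.0007, 0.0015, 1.0], [-0.0005, -1.0, 0.0015]]
q [-1.007  0.441  1.511  0.     1.191 -1.008]
```

View pics/both15.png

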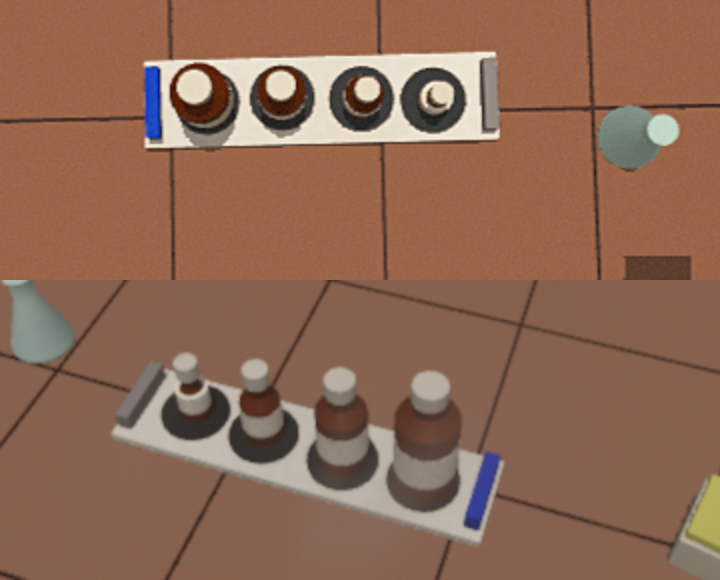

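View pics/t15.png

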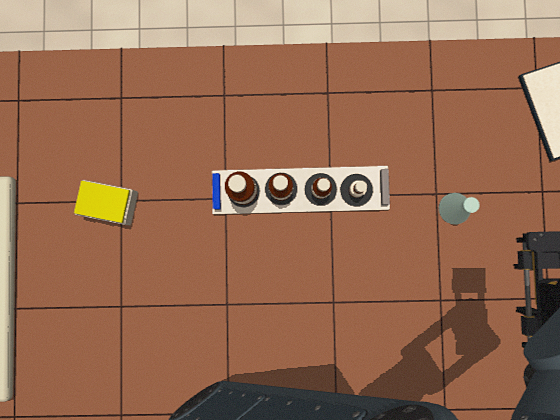

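```bash
python3 - <<'E'
from capw import *
c=pickle.load(open("t15.pkl","rb"))
for k,u,v,h,p in (("xl",237,184,.160,(603.9,77.6)),("l",280,183,.138,(606.6,-6.7)),("m",323,186,.116,(603.8,-95.8)),("s",358,188,.094,(600.3,-176.4))):
    n,P,r=cap(c,u,v,h,False,12); print(k,n,r,"minus pad(top cam), mm",(r[:2]*1000-p).round(1), "zmed",P[2])
c0=pickle.load(open("c0.pkl","rb"))["top"]["img"]
d=np.abs(c0.astype(int)-c["img"])[185:230,432:485].max(); print("flask px diff",d)
E
```

```text
xl 224 [0.603 0.077 0.16 ] minus pad(top cam), mm [-0.9 -0.6] zmed 0.1599
l 158 [ 0.6051 -0.0078  0.138 ] minus pad(top cam), mm [-1.5 -1.1] zmed 0.1379
m 112 [ 0.602  -0.0959  0.116 ] minus pad(top cam), mm [-1.8 -0.1] zmed 0.1162
s 96 [ 0.5992 -0.1761  0.094 ] minus pad(top cam), mm [-1.1  0.3] zmed 0.0938
flask px diff 15
```

All four are within 2 mm of their pad centres and at the right heights, and the flask hasn't moved. I'm handing in.

```bash
python3 -c "
from rig import *
print(hand_in())"
```

```text
the job is handed in; nothing more can be done
None
```

The four bottles stand upright on the rail in height order: the tallest (XL) next to the blue block, then L, M and S. I lifted each by its cap, lowered it until the wrist force showed contact, and released it. The job was handed in at about 45 s with the arm clear of everything.

- **Centring:** in the last top view, every cap is within about 2 mm of its pad centre, and the cap heights match bottles standing on the pads.
- **Flask:** the top-view pictures from before and after show no movement.
- **Forces:** the highest wrist reading reported at the end of a move was about 7 N.
- **Disagreement:** the scene camera read positions about 2–4 mm off the top camera (mostly in x). That's roughly what the stated 2 mm calibration allows. I placed mainly by the top and wrist cameras and the gripper's own centring.

No check failed.

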